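# Lever the stuck block out of the dry-block heater

## Robot

A 6-joint arm with a two-finger parallel gripper is mounted at the origin on a cart in front of the work surface, level with it; the furniture and walls round the work are solid. World frame = base frame: x ahead of the robot, y to its left, z up, the work surface at z = 0. Lengths are in m, angles in rad, forces in N, time in s.
With the tool pointing down it reaches from about 0.425 to 0.95 m from the base axis. Payload 3.5 kg.
Tool frame: the origin (TCP) lies at the very end of the fingers, on their centre line; the grasp point (between the pads) lies 19 mm behind it; z points along the fingers, y is the line along which they close (so a half turn about z gives the same grasp; the last joint's range is limited). The gripper opens to 85 mm and grips with 20 to 120 N. Pads are 22 mm wide; open, the fingers measure 114 mm over their backs; the gripper's body (76 mm by 85 mm) begins 54 mm behind the grasp point. The pads swing forward as they close: fully open they stand 13 mm farther back than shut.
Start: joints at [1.028, 0.286, 1.577, -0, 1.279, -0.15], TCP at [0.258, 0.624, 0.191] pointing down, gripper open.
Joint ranges: [-2.77, 2.77], [-0.9, 2.22], [0.21, 2.48], [-1.53, 4.67], [0.24, 2.81], [-2.84, 2.84]. Speed limits (rad/s): [2.79, 2.79, 3.14, 3.14, 3.14, 3.14].

## Interface

Orientations are given as a rotation vector (axis times angle).
In Python, from rig import r gives the robot as it stands.
- The arm moves only by the tool play_rows, never from a script. Its argument "motion" is a list of rows, each an object of numbers: "tx", "ty", "tz": the shift along the tool's x, y, z in mm; "wx", "wy", "wz": the turn, a rotation vector about the tool's x, y, z in degrees; "jaw": the finger opening in mm, from 0 to 85.4. In form: [{"tx": .., "ty": .., "tz": .., "wx": .., "wy": .., "wz": .., "jaw": ..}, ...]. A call has 1 to 12 rows; each row is the pose to reach, as a shift and turn from the pose commanded when the call began, along the tool's axes at that moment; what a row does not reach only later rows make up. A row lasts 1/12 s, in which the tool goes at most 41.7 mm and 7.16 degrees, less where a joint would pass 70% of its speed; a pose out of reach is approached as far as the arm can. A call with a gripper value outside its range is refused whole. The fingers move at their own pace and stop on an object; "force" is the grip in N (left out, the last holds). Time passes only in rows, so rows that repeat a pose let the fingers close. It gives the time, the measured TCP pose, the force, the opening and the grip force at its end, in the units of the state.
- r.read_state(): the state, without advancing time (a new reading comes with each control period).
- r.snapshot(name): name is "side" or "top" or "wrist"; returns a dict with "pixels" (420x560x3 uint8, blue, green, red), "range_z" (420x560 float32, m along the optical axis (not along the pixel's ray), 0 where there is no reading), "fx", "fy", "cx", "cy" (pixels), "dist_coeffs" ([k1, k2, p1, p2, k3] as OpenCV has them; the pictures are not rectified), "world_to_cam" (4x4, takes a point from world to camera coordinates); the wrist camera has in their place "hand_eye" (4x4, takes a point from camera to tool coordinates, whose origin is the TCP and whose axes are the flange's). Camera axes: x right, y down, z forward; pixel columns grow to the right and rows downward; lengths in m; the calibration is good to about 2 mm. A picture is of the moment at which its call begins: read the wrist's pose just before it.
- r.finish_job(): hands the job in; it is judged then, once.
The state is a dict: "clock": time; "joint_pos": joint angles; "dq": joint speeds; "effort": joint torques, N m; "position": TCP position; "eef_rot": TCP orientation; "contact_force": force on the tool from outside, world axes, zero at the start; "ft_torque": the same for the moment, N m; "grip_width": finger opening in m; "grasp_force": force on a finger pad.
Only numpy, scipy, OpenCV 4.12 (cv2) and the standard library are available. Lean on these libraries where they do the work, as an engineer would, in place of code of your own. Each camera call takes 0.05 s, during which the arm holds its last target. There are 200 camera calls.

## Task

The metal block has stuck in the dry-block heater. Put the tip of the lever bar under the block's front lip, with the bar resting across the round steel rod of the bracket as its fulcrum, and lever the block up by about a centimetre without touching the block with the robot. Then draw the bar out, lay it flat on its rubber mat again, and leave the bottles alone.

Things in the scene. Friction and masses are not known exactly. Their poses are not given: they have to be found in the camera images.
- heater: Dry-block heater, fixed: white open-topped housing 96 x 104 x 87 mm high with an aluminium bracket on its front. Origin on the table; x from the bracket to the rear, z up. Housing: x = -30 to +66, y = -52 to +52 mm. Bracket: base plate 10 mm thick, 56 mm wide, x = -98 to -30 mm, and two upright cheeks at x = -84 to -64 mm, 96 mm tall, with a 32 mm gap between them.
- fulcrum (a point): Top of the fulcrum, a fixed round steel rod 12 mm in diameter lying across (along the heater's y) between the bracket's two cheeks (inner faces at y = -16 and +16 mm). This point is the middle of its upper line, at heater x = -74, y = 0, z = 78 mm.
- metal_block: Aluminium block with six wells, 78 x 86 mm, top 95 mm above the table, tight in the heater's housing; it only slides straight up and down. Friction of about 30 N holds it at any height (weight 4 N). Axes as the heater's; origin on its vertical centre line, 46 mm below the underside of the lip.
- lip (a point): Middle of the lower front edge of the block's lip, a plate 8 mm thick and 60 mm wide that sticks out 20 mm in front of the housing (heater x = -50 to -30 mm). With the block home its flat, level underside is 87 mm above the table, 9 mm above the top of the fulcrum rod. Moves with the block.
- block_rise (a joint): How far the block has risen from fully home, m: 0 = home, grows upward, end stop 0.030. It starts between 0 and 0.001 and stays where it is left. With the bar in place, pressing the end of its grip down with 8 to 14 N raises it.
- bar: Loose lever bar 190 mm long, 0.13 to 0.25 kg, flat underside. Origin: centre of the underside; x to the tip, z up. Grey grip 24 mm wide, 16 mm high, x = -95 to +35 mm; steel blade 22 mm wide, 5 mm thick, on to the tip at x = +95 mm. Balances near x = +9 mm. Let go with its tip under the lip and across the rod it stays there: the grip sinks until the tip bears up on the lip.
- bar_tip (a point): Middle of the blade's end, bar x = +95 mm, 2.5 mm above the underside.
- mat: Black rubber mat, fixed, 215 x 60 x 3 mm, on which the bar lies at the start, its tip towards the heater. Origin: centre of its underside on the table; x along its length, z up. Room: behind mat and bracket stands a big carton, 0.41 m tall, front face at world x = 0.585, from y = -0.07 to 0.27; the wrist must stay in front of it (straight-line moves, no wide swings).
- wt_bottle_0: White bottle, 56 mm diameter, 110 mm high, bystander; origin at the centre of its base.
- wt_bottle_1: White bottle, 60 mm diameter, 120 mm high, bystander; origin at the centre of its base.
- amber_bottle: Amber bottle, 48 mm diameter, 90 mm high, bystander; origin at the centre of its base.

How it is judged:
On the way, in this order (a step that is already met when the one before it is completed fails the run):
1. the bar's tip is under the lip, above the level of the fulcrum's top, while the block is still down (x of bar_tip in the frame of heater between -0.046 and -0.024 m and y of bar_tip in the frame of heater between -0.02 and 0.02 m and z of bar_tip in the frame of lip below 0.0005 m and z of bar_tip in the frame of fulcrum above 0 m and value of joint block_rise below 0.004 m), for 0.2 s.
2. the bar, bearing on the fulcrum and under the lip, has levered the block up by more than 8 mm (value of joint block_rise above 0.008 m and contact force between bar and metal_block above 0.3 N and contact force between bar and heater above 0.3 N), for 0.1 s.
At the end, for the whole second after the job is handed in: The block stands more than 8 mm above fully home, and the bar lies flat and still, right side up (within 0.08 rad), on the mat, its middle within 50 mm of the mat's middle lengthways and 30 mm sideways, either way round (value of joint block_rise above 0.008 m and x of bar in the frame of mat between -0.05 and 0.05 m and y of bar in the frame of mat between -0.03 and 0.03 m and height (world z) of bar below 0.008 m and angle between bar's own z axis and vertical below 0.08 rad and linear speed of bar below 0.02 m/s); the robot touches nothing.
It fails at once if the gripper or arm touches the metal block (over 0.5 N) (contact force between any of the fingers, the arm and metal_block above 0.5 N).
It fails at once if the white bottle is moved more than 20 mm or tipped (distance of wt_bottle_0 from where it was at the start of the episode above 0.02 m or angle between wt_bottle_0's own z axis and vertical above 0.3 rad).
It fails at once if the other white bottle is moved more than 20 mm or tipped (distance of wt_bottle_1 from where it was at the start of the episode above 0.02 m or angle between wt_bottle_1's own z axis and vertical above 0.3 rad).
It fails at once if the amber bottle is moved more than 20 mm or tipped (distance of amber_bottle from where it was at the start of the episode above 0.02 m or angle between amber_bottle's own z axis and vertical above 0.3 rad).
It also fails if it takes over 72 s, if anything falls off the work surface, if the arm or the gripper's body presses on something with over 40 N, if the wrist force passes 120 N, or if a joint passes its speed limit or range.

## Working session

There is one attempt and no reset: what is moved stays moved. The work goes in short steps, Python scripts to look and compute and a tool call to move; the robot and the scene stay as the last step left them, time stands still between calls to the robot, and variables do not carry over. Pictures are saved under pics/ and viewed, at most 10 in all, crops included, and the job is handed in when it is done.

Besides the shell and the picture viewer there is one more tool, called after "Emit:" as a command line: name --argument value ..., lists and objects as JSON in quotes. play_rows: Moves the arm, as the interface text tells. Its arguments: {"type":"object","properties":{"motion":{"type":"array"},"force":{"type":"number"}},"required":["motion"]}

```bash
ls; mkdir -p pics; python3 - <<'E'
from rig import r
import cv2,numpy as np,pickle
s=r.read_state();print({k:np.round(v,3).tolist() for k,v in s.items()})
a=r.snapshot("side");b=r.snapshot("top")
pickle.dump((a,b),open("s0.pkl","wb"))
for n,x in(("side",a),("top",b)):
    cv2.imwrite(f"pics/{n}0.png",x["pixels"]);print(n,x["fx"],x["cx"],x["cy"],x["dist_coeffs"],np.round(x["world_to_cam"],3))
E
```

```text
pics
{'clock': 0.0, 'joint_pos': [1.028, 0.287, 1.578, -0.0, 1.279, -0.15], 'dq': [0.001, 0.002, 0.001, -0.001, -0.002, 0.002], 'effort': [0.0, -40.598, -29.263, -0.0, 0.006, 0.0], 'position': [0.258, 0.623, 0.19], 'eef_rot': [-0.613, -3.08, 0.004], 'contact_force': [-0.395, 0.587, -0.091], 'ft_torque': [0.038, -0.026, 0.019], 'grasp_force': 0.0, 'grip_width': 0.086}
side 531.4651583192189 282.90223159641977 201.95860794599926 [-0.21310517  0.          0.          0.          0.        ] [[-0.996  0.086  0.008  0.563]
 [ 0.031  0.435 -0.9    0.048]
 [-0.081 -0.896 -0.436  1.509]
 [ 0.     0.     0.     1.   ]]
top 390.8783851658655 279.40322266770573 211.2560127456613 [0.0325966 0.        0.        0.        0.       ] [[ 0.002 -1.    -0.002  0.028]
 [-0.978 -0.001 -0.21   0.59 ]
 [ 0.21   0.002 -0.978  0.935]
 [ 0.     0.     0.     1.   ]]
```

View pics/side0.png

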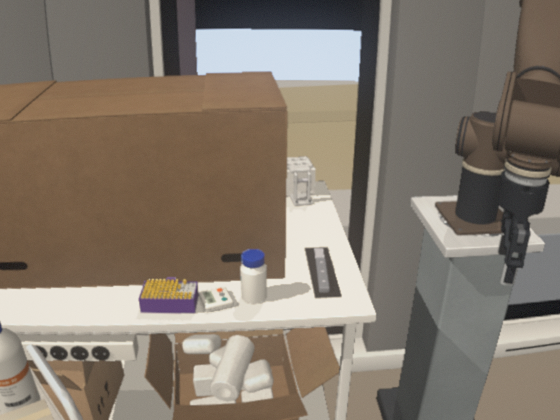

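View pics/top0.png

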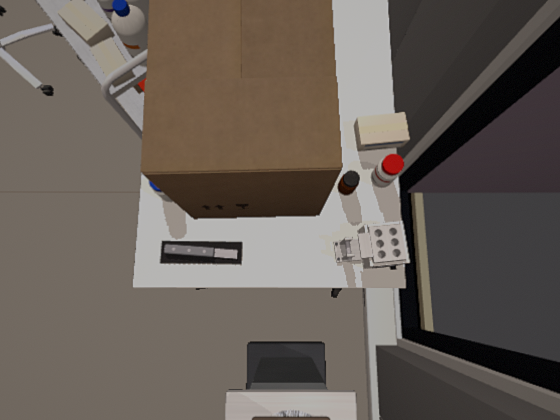

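The side view shows the mat and bar at (322,270) and the heater at (298,180). The top view shows the mat at (201,252), with the blade on its right reaching about (238,254). The bracket is at (346,249) and the block at (385,243), so the bar must go towards -y.

```bash
cat > h.py <<'E'
import numpy as np,cv2
from scipy.spatial.transform import Rotation as R
def K(s): return np.array([[s["fx"],0,s["cx"]],[0,s["fy"],s["cy"]],[0,0,1]])
def c2w(s,st=None):
    if "world_to_cam" in s: return np.linalg.inv(s["world_to_cam"])
    T=np.eye(4);T[:3,:3]=R.from_rotvec(st["eef_rot"]).as_matrix();T[:3,3]=st["position"]
    return T@np.array(s["hand_eye"])
def onplane(s,uv,z,st=None):
    n=cv2.undistortPoints(np.float64(uv).reshape(-1,1,2),K(s),np.array(s["dist_coeffs"])).reshape(-1,2)
    T=c2w(s,st);d=np.c_[n,np.ones(len(n))]@T[:3,:3].T;o=T[:3,3]
    return o+d*((z-o[2])/d[:,2])[:,None]
def cloud(s,st=None):
    h,w=s["range_z"].shape;v,u=np.mgrid[:h,:w]
    n=cv2.undistortPoints(np.float64(np.c_[u.ravel(),v.ravel()]).reshape(-1,1,2),K(s),np.array(s["dist_coeffs"])).reshape(-1,2)
    T=c2w(s,st);z=s["range_z"].ravel()[:,None]
    P=np.c_[n*z,z]@T[:3,:3].T+T[:3,3];P[z[:,0]==0]=np.nan
    return P.reshape(h,w,3)
E
python3 - <<'E'
import pickle
from h import *
a,b=pickle.load(open("s0.pkl","rb"))
im=b["pixels"];hsv=cv2.cvtColor(im,cv2.COLOR_BGR2HSV)
P=cloud(b)
roi=np.zeros(im.shape[:2],np.uint8);roi[232:275,150:255]=255
m=cv2.morphologyEx(((hsv[...,2]<60)*roi).astype(np.uint8),cv2.MORPH_CLOSE,np.ones((15,15)))
c=max(cv2.findContours(m,0,2)[0],key=cv2.contourArea);box=cv2.boxPoints(cv2.minAreaRect(c))
w=onplane(b,box,0.003);print("mat",w.round(4).tolist(),w.mean(0).round(4),[np.linalg.norm(w[i]-w[i-1]).round(4) for i in range(2)])
g=((hsv[...,2]>75)&(m>0)).astype(np.uint8)
c=max(cv2.findContours(g,0,2)[0],key=cv2.contourArea);box=cv2.boxPoints(cv2.minAreaRect(c))
w=onplane(b,box,0.015);print("bar",w.round(4).tolist(),w.mean(0).round(4),[np.linalg.norm(w[i]-w[i-1]).round(4) for i in range(2)])
z=P[...,2]
for lo,hi,n in((.085,.105,"block"),(.068,.084,"rod")):
  mm=((z>lo)&(z<hi)).astype(np.uint8);mm[:205]=0;mm[:,:325]=0;mm[275:]=0
  for c in cv2.findContours(mm,0,2)[0]:
    if cv2.contourArea(c)<15: continue
    k=np.zeros_like(mm);cv2.drawContours(k,[c],-1,1,-1);q=P[(k&mm)>0]
    rc=cv2.minAreaRect(q[:,:2].astype(np.float32)*1000);print(n,len(q),rc,np.median(q[:,2]).round(4))
cv2.imwrite("pics/crop0.png",cv2.resize(np.hstack([im[210:290,325:425],im[210:290,150:250]]),None,fx=4,fy=4,interpolation=2))
E
```

```text
mat [[0.4657, 0.3399, 0.003], [0.5215, 0.3428, 0.003], [0.5186, 0.1306, 0.003], [0.4627, 0.1301, 0.003]] [0.4921 0.2359 0.003 ] [np.float64(0.2098), np.float64(0.0559)]
bar [[0.4889, 0.3309, 0.015], [0.513, 0.3306, 0.015], [0.4982, 0.1391, 0.015], [0.4743, 0.1403, 0.015]] [0.4936 0.2352 0.015 ] [np.float64(0.1911), np.float64(0.0241)]
block 29 ((475.5677185058594, -141.47970581054688), (7.3747663497924805, 18.313264846801758), 8.046557426452637) 0.0963
block 30 ((515.3489990234375, -137.73226928710938), (7.6953935623168945, 19.35795021057129), 3.2832653522491455) 0.0957
block 1559 ((503.9450378417969, -221.27459716796875), (103.31488037109375, 115.64196014404297), 6.236845016479492) 0.0948
rod 67 ((499.83428955078125, -139.6338348388672), (37.28866958618164, 14.826435089111328), 14.508522987365723) 0.0772
```

View pics/crop0.png

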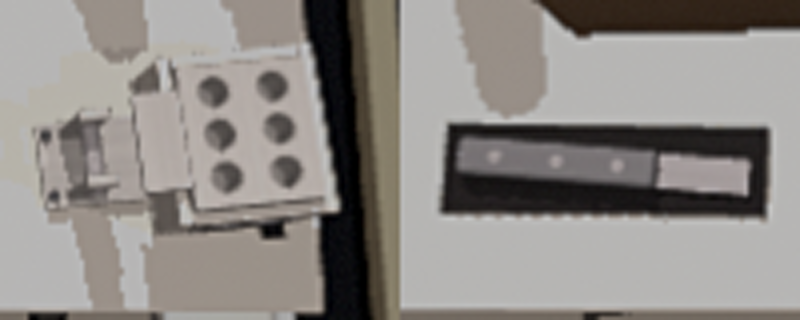

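The crop shows the bracket opening on the left of the heater, the rod at about (97,160) between the cheeks, and the bar lying slightly skew on the mat with its blade to the right. The sizes check out: bar 191 x 24, fulcrum to block-outline centre 82 mm. Next I move above the grip.

```bash
cat >> h.py <<'E'
def barR(a,th=0):
    a,th=np.radians([a,th]);b=np.array([np.cos(a)*np.cos(th),np.sin(a)*np.cos(th),np.sin(th)])
    x=-b;y=np.array([-np.sin(a),np.cos(a),0]);return np.c_[x,y,np.cross(x,y)]
def delta(st,p,Rt):
    R0=R.from_rotvec(st["eef_rot"]);t=R0.inv().apply(np.array(p)-st["position"])*1000
    w=np.degrees((R0.inv()*R.from_matrix(Rt)).as_rotvec());return t.round(1),w.round(2)
E
python3 - <<'E'
from rig import r
from h import *
print(barR(-94.4));print(delta(r.read_state(),[.4967,.2751,.15],barR(-94.4)))
s=r.snapshot("wrist");print(np.round(s["hand_eye"],3))
E
```

```text
[[ 0.07671903  0.99705275  0.        ]
 [ 0.99705275 -0.07671903 -0.        ]
 [-0.          0.         -1.        ]]
(array([-353.7, -230. ,   40.5]), array([-1.20e-01,  6.00e-02,  7.19e+01]))
[[-0.001 -0.946 -0.325  0.084]
 [ 1.    -0.001 -0.     0.   ]
 [-0.    -0.325  0.946 -0.182]
 [ 0.     0.     0.     1.   ]]
```

Emit:
play_rows --motion '[{"tx": -30, "ty": -19, "tz": 3, "wx": 0, "wy": 0, "wz": 6, "jaw": 60}, {"tx": -60, "ty": -39, "tz": 7, "wx": 0, "wy": 0, "wz": 12, "jaw": 60}, {"tx": -90, "ty": -58, "tz": 10, "wx": 0, "wy": 0, "wz": 18, "jaw": 60}, {"tx": -120, "ty": -78, "tz": 14, "wx": 0, "wy": 0, "wz": 24, "jaw": 60}, {"tx": -150, "ty": -97, "tz": 17, "wx": 0, "wy": 0, "wz": 30, "jaw": 60}, {"tx": -180, "ty": -117, "tz": 20, "wx": 0, "wy": 0, "wz": 36, "jaw": 60}, {"tx": -210, "ty": -136, "tz": 24, "wx": 0, "wy": 0, "wz": 42, "jaw": 60}, {"tx": -240, "ty": -156, "tz": 27, "wx": 0, "wy": 0, "wz": 48, "jaw": 60}, {"tx": -270, "ty": -175, "tz": 30, "wx": 0, "wy": 0, "wz": 54, "jaw": 60}, {"tx": -300, "ty": -195, "tz": 34, "wx": 0, "wy": 0, "wz": 60, "jaw": 60}, {"tx": -330, "ty": -214, "tz": 37, "wx": 0, "wy": 0, "wz": 66, "jaw": 60}, {"tx": -353.7, "ty": -230, "tz": 40.5, "wx": 0, "wy": 0, "wz": 71.9, "jaw": 60}]'

```text
clock: 1.15
position: [0.4981, 0.2735, 0.1506]
eef_rot: [2.311, 2.127, -0.0]
contact_force: [0.9, 0.6, -0.3]
grip_width: 0.0599
grasp_force: 0.0
```

Emit:
play_rows --motion '[{"tz": 0, "jaw": 60}, {"tz": 0, "jaw": 60}, {"tz": 0, "jaw": 60}]'

```text
validation failed for argument at $.mo...
```

```bash
python3 - <<'E'
from rig import r
from h import *
st=r.read_state();s=r.snapshot("wrist");print(st["position"],delta(st,[.4967,.2751,.15],barR(-94.4)),st["contact_force"])
import pickle;pickle.dump((st,s),open("w1.pkl","wb"))
im=s["pixels"];cv2.imwrite("pics/w1.png",im)
P=cloud(s,st);m=((P[...,2]>.011)&(P[...,2]<.03)&(P[...,0]<.56)).astype(np.uint8)
n,l,q,_=cv2.connectedComponentsWithStats(m);k=1+q[1:,4].argmax();pp=P[l==k];print(q[k],cv2.minAreaRect(np.float32(pp[:,:2]*1000)),np.median(pp[:,2]))
E
```

```text
[0.49808205 0.27352752 0.15061276] (array([ 1.5, -1.5,  0.6]), array([ 0.01,  0.02, -0.36])) [ 0.88257922  0.59932683 -0.27039133]
[ 270  131   24  121 2777] ((495.66473388671875, 264.96868896484375), (129.56842041015625, 23.97002601623535), 85.70026397705078) 0.018163096505675602
```

View pics/w1.png

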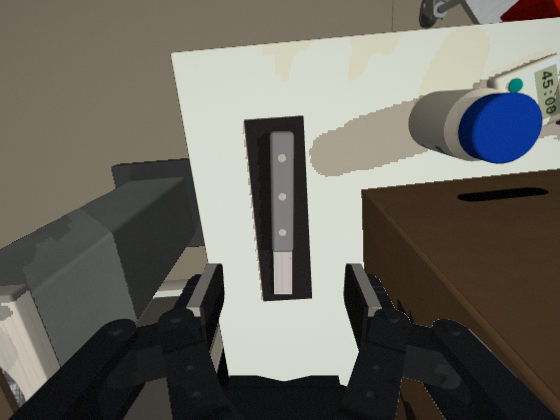

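The wrist view shows the bar's grip at (283,190) with the blade down to (283,293). The jaws straddle it, and the blue-capped bottle at (480,130) is clear. The grip measures 129.6 x 24 mm at 18 mm height, so I descend.

Emit:
play_rows --motion '[{"tx": 0, "ty": -0.3, "tz": 30, "wx": 0, "wy": 0, "wz": 0, "jaw": 60}, {"tx": 0, "ty": -0.3, "tz": 60, "wx": 0, "wy": 0, "wz": 0, "jaw": 60}, {"tx": 0, "ty": -0.3, "tz": 90, "wx": 0, "wy": 0, "wz": 0, "jaw": 55}, {"tx": 0, "ty": -0.3, "tz": 110, "wx": 0, "wy": 0, "wz": 0, "jaw": 50}, {"tx": 0, "ty": -0.3, "tz": 125, "wx": 0, "wy": 0, "wz": 0, "jaw": 45}, {"tx": 0, "ty": -0.3, "tz": 135, "wx": 0, "wy": 0, "wz": 0, "jaw": 45}, {"tx": 0, "ty": -0.3, "tz": 140, "wx": 0, "wy": 0, "wz": 0, "jaw": 45}, {"tx": 0, "ty": -0.3, "tz": 143, "wx": 0, "wy": 0, "wz": 0, "jaw": 45}, {"tx": 0, "ty": -0.3, "tz": 144, "wx": 0, "wy": 0, "wz": 0, "jaw": 45}, {"tx": 0, "ty": -0.3, "tz": 144, "wx": 0, "wy": 0, "wz": 0, "jaw": 45}]' --force 60

```text
clock: 2.03
position: [0.4975, 0.2761, 0.0078]
eef_rot: [2.304, 2.134, 0.002]
contact_force: [0.5, 0.8, -0.6]
grip_width: 0.045
grasp_force: 0.0
```

Emit:
play_rows --motion '[{"tx": 0, "ty": 0, "tz": 1, "wx": 0, "wy": 0, "wz": 0, "jaw": 40}, {"tx": 0, "ty": 0, "tz": 1, "wx": 0, "wy": 0, "wz": 0, "jaw": 20}, {"tx": 0, "ty": 0, "tz": 1, "wx": 0, "wy": 0, "wz": 0, "jaw": 10}, {"tx": 0, "ty": 0, "tz": 1, "wx": 0, "wy": 0, "wz": 0, "jaw": 10}, {"tx": 0, "ty": 0, "tz": 1, "wx": 0, "wy": 0, "wz": 0, "jaw": 10}, {"tx": 0, "ty": 0, "tz": 1, "wx": 0, "wy": 0, "wz": 0, "jaw": 10}, {"tx": 0, "ty": 0, "tz": 1, "wx": 0, "wy": 0, "wz": 0, "jaw": 10}, {"tx": 0, "ty": 0, "tz": 1, "wx": 0, "wy": 0, "wz": 0, "jaw": 10}]' --force 80

```text
clock: 2.7
position: [0.4967, 0.2757, 0.0059]
eef_rot: [-2.305, -2.134, 0.0]
contact_force: [-0.1, -0.8, 0.3]
grip_width: 0.01
grasp_force: 0.0
```

```bash
python3 - <<'E'
from rig import r
from h import *
print({k:np.round(v,3).tolist() for k,v in r.read_state().items()})
s=r.snapshot("wrist")
a=r.snapshot("top")["pixels"][200:290,140:280];b=r.snapshot("side")["pixels"][210:310,240:380]
cv2.imwrite("pics/w2.png",np.vstack([cv2.resize(s["pixels"],(400,300)),cv2.resize(np.hstack([cv2.resize(a,(140,100)),b]),(400,143))]))
E
```

```text
{'clock': 2.7, 'joint_pos': [0.328, 0.28, 1.959, -0.0, 0.903, 0.405], 'dq': [-0.001, -0.001, 0.0, -0.001, -0.001, 0.0], 'effort': [0.001, -34.677, -23.596, 0.0, 0.0, 0.0], 'position': [0.497, 0.276, 0.006], 'eef_rot': [-2.305, -2.134, 0.0], 'contact_force': [-0.113, -0.758, 0.295], 'ft_torque': [0.009, 0.048, 0.066], 'grasp_force': 0.0, 'grip_width': 0.01}
```

View pics/w2.png

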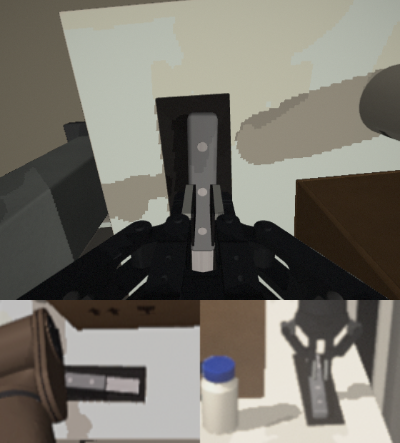

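The wrist view shows the fingers at (190,200) and (214,200), inside the outline of the grip, so they appear to be above it or the bar has shifted. I'll check the heights with depth.

```bash
python3 - <<'E'
from rig import r
from h import *
st=r.read_state();s=r.snapshot("wrist");P=cloud(s,st)
cv2.imwrite("pics/w3.png",cv2.resize(s["pixels"][220:400,180:400],None,fx=3,fy=3,interpolation=2))
for v in range(150,390,15):
    print(v,[(u,int(P[v,u,1]*1000),int(P[v,u,2]*1000)) for u in range(250,322,7) if np.isfinite(P[v,u,2])])
E
```

```text
150 [(250, 333, 1), (257, 333, 1), (271, 333, 2), (278, 332, 2), (285, 332, 2), (292, 332, 2), (299, 331, 2), (306, 331, 1), (313, 331, 1), (320, 330, 2)]
165 [(250, 325, 3), (257, 325, 3), (264, 327, 16), (271, 327, 17), (278, 326, 17), (285, 326, 17), (292, 326, 18), (299, 326, 17), (306, 322, 1), (313, 322, 2), (320, 321, 1)]
180 [(250, 316, 2), (257, 315, 2), (271, 319, 19), (278, 318, 19), (285, 318, 18), (292, 318, 17), (299, 317, 17), (306, 313, 2), (313, 313, 1), (320, 313, 3)]
195 [(250, 306, 2), (257, 306, 1), (264, 310, 17), (271, 310, 18), (278, 310, 19), (285, 310, 19), (292, 309, 18), (299, 309, 18), (306, 304, 1), (313, 303, 1), (320, 303, 1)]
210 [(250, 297, 1), (257, 297, 3), (264, 301, 17), (271, 301, 18), (278, 301, 17), (285, 301, 17), (292, 301, 18), (299, 300, 17), (306, 295, 3), (313, 294, 2), (320, 294, 2)]
225 [(250, 287, 1), (257, 287, 2), (264, 292, 17), (271, 292, 18), (278, 292, 19), (285, 292, 18), (292, 291, 17), (299, 291, 17), (306, 284, 2), (313, 284, 2), (320, 283, 2)]
240 [(250, 276, 1), (257, 277, 3), (264, 282, 14), (271, 283, 17), (278, 283, 18)
[... 1027 characters left out ...]
101), (264, 281, 92), (271, 272, 82), (278, 218, 17), (285, 218, 18), (292, 218, 18), (299, 271, 82), (306, 287, 101), (313, 286, 101), (320, 287, 102)]
345 [(250, 293, 114), (257, 292, 113), (264, 274, 92), (271, 207, 18), (278, 207, 18), (285, 206, 18), (292, 206, 18), (299, 205, 17), (306, 287, 108), (313, 292, 113), (320, 292, 114)]
360 [(250, 293, 119), (257, 292, 118), (264, 268, 94), (271, 184, 7), (278, 183, 7), (285, 183, 7), (292, 183, 8), (299, 177, 2), (306, 281, 108), (313, 291, 119), (320, 292, 119)]
375 [(250, 293, 124), (257, 291, 122), (264, 267, 99), (271, 170, 7), (278, 170, 7), (285, 169, 7), (292, 169, 7), (299, 162, 1), (306, 277, 110), (313, 292, 124), (320, 291, 124)]
```

View pics/w3.png

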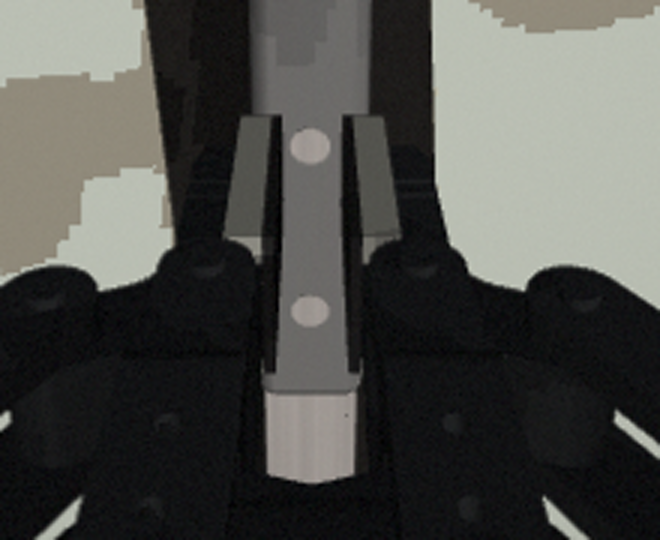

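The image shows the finger ends floating above the bar, with the lowest finger points at about 50 mm. I'll check this independently with the side camera.

```bash
python3 - <<'E'
from rig import r
from h import *
st=r.read_state();s=r.snapshot("side");P=cloud(s)
p=st["position"];print(p)
W=s["world_to_cam"]
for z in(.006,.05):
    q=np.array([p[0],p[1],z]);print(z,cv2.projectPoints(q[None],cv2.Rodrigues(W[:3,:3])[0],W[:3,3],K(s),np.array(s["dist_coeffs"]))[0].ravel())
m=(abs(P[...,0]-p[0])<.04)&(abs(P[...,1]-p[1])<.03)
for a in range(0,130,10):
    k=m&(P[...,2]*1000>=a)&(P[...,2]*1000<a+10)
    if k.any(): q=P[k];print(a,k.sum(),q.min(0).round(3),q.max(0).round(3))
cv2.imwrite("pics/s2.png",cv2.resize(s["pixels"][200:310,260:380],None,fx=5,fy=5,interpolation=2))
E
```

```text
[0.49671599 0.27571428 0.00584935]
0.006 [322.85072062 279.04906828]
0.05 [323.70280421 262.93836574]
0 312 [0.457 0.246 0.   ] [0.537 0.306 0.009]
10 88 [0.486 0.246 0.01 ] [0.513 0.306 0.02 ]
20 68 [0.486 0.246 0.02 ] [0.511 0.305 0.023]
40 6 [0.488 0.276 0.045] [0.509 0.284 0.05 ]
50 36 [0.482 0.273 0.05 ] [0.518 0.288 0.06 ]
60 54 [0.481 0.265 0.06 ] [0.518 0.288 0.07 ]
70 54 [0.482 0.263 0.07 ] [0.518 0.289 0.079]
80 48 [0.479 0.267 0.08 ] [0.525 0.289 0.09 ]
90 107 [0.462 0.263 0.09 ] [0.535 0.295 0.1  ]
100 142 [0.458 0.258 0.1  ] [0.535 0.292 0.11 ]
110 85 [0.457 0.26  0.11 ] [0.536 0.294 0.12 ]
120 92 [0.457 0.266 0.12 ] [0.524 0.294 0.13 ]
```

View pics/s2.png

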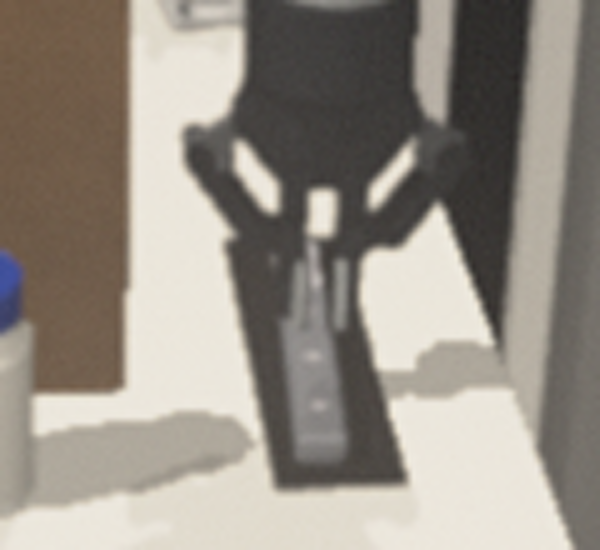

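The picture shows the fingertips hovering at about (315,265), above the bar, while the bar is untouched. Both cameras put the real finger ends at z≈0.046, against a reported TCP z of 0.006, so the fingers end about 40 mm short of the reported TCP. I'll open and go down the remaining ~40 mm in guarded steps.

Emit:
play_rows --motion '[{"tx": 0, "ty": 0, "tz": 0, "wx": 0, "wy": 0, "wz": 0, "jaw": 36}, {"tx": 0, "ty": 0, "tz": 0, "wx": 0, "wy": 0, "wz": 0, "jaw": 36}, {"tx": 0, "ty": 0, "tz": 0, "wx": 0, "wy": 0, "wz": 0, "jaw": 36}, {"tx": 0, "ty": 0, "tz": 0, "wx": 0, "wy": 0, "wz": 0, "jaw": 36}, {"tx": 0, "ty": 0, "tz": 10, "wx": 0, "wy": 0, "wz": 0, "jaw": 36}, {"tx": 0, "ty": 0, "tz": 18, "wx": 0, "wy": 0, "wz": 0, "jaw": 36}, {"tx": 0, "ty": 0, "tz": 24, "wx": 0, "wy": 0, "wz": 0, "jaw": 36}, {"tx": 0, "ty": 0, "tz": 29, "wx": 0, "wy": 0, "wz": 0, "jaw": 36}, {"tx": 0, "ty": 0, "tz": 32, "wx": 0, "wy": 0, "wz": 0, "jaw": 36}, {"tx": 0, "ty": 0, "tz": 33, "wx": 0, "wy": 0, "wz": 0, "jaw": 36}, {"tx": 0, "ty": 0, "tz": 33, "wx": 0, "wy": 0, "wz": 0, "jaw": 36}]' --force 80

```text
clock: 3.87
position: [0.4965, 0.2757, -0.0276]
eef_rot: [-2.305, -2.134, 0.001]
contact_force: [0.1, -0.4, -0.1]
grip_width: 0.036
grasp_force: 0.0
```

```bash
python3 - <<'E'
from rig import r
from h import *
st=r.read_state();s=r.snapshot("side");P=cloud(s);p=st["position"]
m=(abs(P[...,0]-p[0])<.035)&(abs(P[...,1]-p[1])<.03)
for a in range(2,60,6):
    k=m&(P[...,2]*1000>=a)&(P[...,2]*1000<a+6)
    if k.any(): q=P[k];print(a,k.sum(),q.min(0).round(3),q.max(0).round(3))
w=r.snapshot("wrist");P=cloud(w,st)
q=P[200:330,180:400].reshape(-1,3);q=q[(q[:,2]>.022)&(q[:,2]<.05)];print(np.percentile(q,[0,5,50],axis=0).round(4))
E
```

```text
2 174 [0.462 0.246 0.002] [0.53  0.305 0.007]
8 4 [0.509 0.246 0.01 ] [0.512 0.282 0.012]
14 103 [0.475 0.246 0.015] [0.523 0.305 0.02 ]
20 87 [0.468 0.246 0.02 ] [0.53  0.305 0.026]
26 28 [0.468 0.271 0.026] [0.53  0.287 0.032]
32 34 [0.468 0.264 0.032] [0.53  0.292 0.038]
38 26 [0.469 0.265 0.039] [0.53  0.287 0.044]
44 29 [0.467 0.277 0.044] [0.531 0.289 0.05 ]
50 24 [0.466 0.269 0.05 ] [0.531 0.29  0.056]
56 31 [0.463 0.278 0.056] [0.531 0.291 0.062]
[[0.4659 0.2633 0.022 ]
 [0.4679 0.2703 0.0238]
 [0.5141 0.2849 0.0371]]
```

Tips are at about 15 mm, straddling the grip. Down about 9 mm more, then close.

Emit:
play_rows --motion '[{"tx": 0, "ty": 0, "tz": 3, "wx": 0, "wy": 0, "wz": 0, "jaw": 36}, {"tx": 0, "ty": 0, "tz": 6, "wx": 0, "wy": 0, "wz": 0, "jaw": 36}, {"tx": 0, "ty": 0, "tz": 8, "wx": 0, "wy": 0, "wz": 0, "jaw": 36}, {"tx": 0, "ty": 0, "tz": 8, "wx": 0, "wy": 0, "wz": 0, "jaw": 30}, {"tx": 0, "ty": 0, "tz": 8, "wx": 0, "wy": 0, "wz": 0, "jaw": 15}, {"tx": 0, "ty": 0, "tz": 8, "wx": 0, "wy": 0, "wz": 0, "jaw": 15}, {"tx": 0, "ty": 0, "tz": 8, "wx": 0, "wy": 0, "wz": 0, "jaw": 15}, {"tx": 0, "ty": 0, "tz": 8, "wx": 0, "wy": 0, "wz": 0, "jaw": 15}, {"tx": 0, "ty": 0, "tz": 8, "wx": 0, "wy": 0, "wz": 0, "jaw": 15}, {"tx": 0, "ty": 0, "tz": 8, "wx": 0, "wy": 0, "wz": 0, "jaw": 15}]' --force 80

```text
clock: 4.8
position: [0.4967, 0.2758, -0.0351]
eef_rot: [-2.305, -2.134, -0.0]
contact_force: [0.6, 0.9, 0.1]
grip_width: 0.0221
grasp_force: 80.8
```

Emit:
play_rows --motion '[{"tx": 0, "ty": 0, "tz": -5, "wx": 0, "wy": 0, "wz": 0, "jaw": 15}, {"tx": 0, "ty": 0, "tz": -15, "wx": 0, "wy": 0, "wz": 0, "jaw": 15}, {"tx": 0, "ty": 0, "tz": -35, "wx": 0, "wy": 0, "wz": 0, "jaw": 15}, {"tx": 0, "ty": 0, "tz": -60, "wx": 0, "wy": 0, "wz": 0, "jaw": 15}, {"tx": 0, "ty": 0, "tz": -85, "wx": 0, "wy": 0, "wz": 0, "jaw": 15}, {"tx": 0, "ty": 0, "tz": -110, "wx": 0, "wy": 0, "wz": 0, "jaw": 15}, {"tx": 0, "ty": 0, "tz": -130, "wx": 0, "wy": 0, "wz": 0, "jaw": 15}, {"tx": 0, "ty": 0, "tz": -140, "wx": 0, "wy": 0, "wz": 0, "jaw": 15}, {"tx": 0, "ty": 0, "tz": -140, "wx": 0, "wy": 0, "wz": 0, "jaw": 15}, {"tx": 0, "ty": 0, "tz": -140, "wx": 0, "wy": 0, "wz": 0, "jaw": 15}]' --force 100

```text
clock: 5.63
position: [0.4967, 0.2757, 0.105]
eef_rot: [2.305, 2.134, 0.001]
contact_force: [0.3, 0.0, -1.9]
grip_width: 0.0215
grasp_force: 98.3
```

```bash
python3 - <<'E'
from rig import r
from h import *
st=r.read_state();print(st["grip_width"],st["contact_force"],st["position"])
print(delta(st,[.4747,.0654,st["position"][2]],barR(-84.2)))
E
```

```text
0.021516815828797463 [ 0.30020454  0.04176646 -1.85539191] [0.49668344 0.27567094 0.10504271]
(array([-211.3,   -5.8,   -0. ]), array([ 3.000e-02, -1.000e-02, -1.021e+01]))
```

Bar is held (−1.9 N is its weight). On to the standoff in front of the bracket.

Emit:
play_rows --motion '[{"tx": -10, "ty": 0, "tz": 0, "wx": 0, "wy": 0, "wz": -0.5, "jaw": 15}, {"tx": -30, "ty": -0.5, "tz": 0, "wx": 0, "wy": 0, "wz": -1.5, "jaw": 15}, {"tx": -55, "ty": -1.5, "tz": 0, "wx": 0, "wy": 0, "wz": -2.7, "jaw": 15}, {"tx": -80, "ty": -2, "tz": 0, "wx": 0, "wy": 0, "wz": -4, "jaw": 15}, {"tx": -105, "ty": -3, "tz": 0, "wx": 0, "wy": 0, "wz": -5, "jaw": 15}, {"tx": -130, "ty": -3.5, "tz": 0, "wx": 0, "wy": 0, "wz": -6.3, "jaw": 15}, {"tx": -155, "ty": -4, "tz": 0, "wx": 0, "wy": 0, "wz": -7.5, "jaw": 15}, {"tx": -178, "ty": -5, "tz": 0, "wx": 0, "wy": 0, "wz": -8.6, "jaw": 15}, {"tx": -197, "ty": -5.5, "tz": 0, "wx": 0, "wy": 0, "wz": -9.6, "jaw": 15}, {"tx": -208, "ty": -5.8, "tz": 0, "wx": 0, "wy": 0, "wz": -10.2, "jaw": 15}, {"tx": -211.3, "ty": -5.8, "tz": 0, "wx": 0, "wy": 0, "wz": -10.2, "jaw": 15}, {"tx": -211.3, "ty": -5.8, "tz": 0, "wx": 0, "wy": 0, "wz": -10.2, "jaw": 15}]'

```text
clock: 6.63
position: [0.4734, 0.065, 0.1031]
eef_rot: [-2.107, -2.327, 0.003]
contact_force: [0.3, 0.3, -1.0]
grip_width: 0.0214
grasp_force: 98.3
```

```bash
python3 - <<'E'
from rig import r
from h import *
import pickle
st=r.read_state();s=r.snapshot("wrist");t=r.snapshot("top");sd=r.snapshot("side");pickle.dump((st,s,t,sd),open("w4.pkl","wb"))
print(st["position"],delta(st,[.4747,.0654,.105],barR(-84.2)))
cv2.imwrite("pics/w4.png",s["pixels"])
P=cloud(s,st)
for v in range(200,400,12): print(v,[(u,*(P[v,u]*1000).round().tolist()) for u in (272,282,292)])
Pt=cloud(t)
# bar in top view : points z .12-.18 in strip
for z0,z1,y0,y1,n in((.135,.17,-.06,.02,"blade top"),(.135,.175,.02,.06,"grip front"),(.085,.105,-.16,-.12,"cheeks")):
    k=(Pt[...,2]>z0)&(Pt[...,2]<z1)&(Pt[...,1]>y0)&(Pt[...,1]<y1)&(Pt[...,0]>.43)&(Pt[...,0]<.54);q=Pt[k]
    if len(q): print(n,len(q),q.min(0).round(4),q.max(0).round(4),np.median(q,0).round(4),cv2.minAreaRect(np.float32(q[:,:2]*1000)))
E
```

```text
[0.47342253 0.06502696 0.1031462 ] (array([ 0.2,  1.3, -1.9]), array([-0.2 , -0.05, -0.12]))
200 [(272, 465.0, 108.0, 156.0), (282, 469.0, 109.0, 157.0), (292, 473.0, 109.0, 156.0)]
212 [(272, 465.0, 103.0, 158.0), (282, 470.0, 104.0, 157.0), (292, 474.0, 104.0, 157.0)]
224 [(272, 466.0, 98.0, 157.0), (282, 470.0, 98.0, 157.0), (292, 474.0, 98.0, 156.0)]
236 [(272, 466.0, 92.0, 157.0), (282, 471.0, 93.0, 157.0), (292, 475.0, 93.0, 158.0)]
248 [(272, 467.0, 86.0, 156.0), (282, 471.0, 86.0, 156.0), (292, 476.0, 88.0, 158.0)]
260 [(272, 467.0, 81.0, 158.0), (282, 472.0, 81.0, 158.0), (292, 476.0, 81.0, 157.0)]
272 [(272, 468.0, 74.0, 157.0), (282, 472.0, 75.0, 158.0), (292, 477.0, 75.0, 157.0)]
284 [(272, 468.0, 67.0, 156.0), (282, 473.0, 68.0, 157.0), (292, 478.0, 68.0, 156.0)]
296 [(272, 469.0, 61.0, 156.0), (282, 474.0, 62.0, 157.0), (292, 478.0, 63.0, 158.0)]
308 [(272, 469.0, 54.0, 157.0), (282, 474.0, 55.0, 157.0), (292, 479.0, 55.0, 157.0)]
320 [(272, 470.0, 47.0, 157.0), (282, 475.0, 48.0, 157.0), (292, 480.0, 49.0, 157.0)]
332 [(272, 471.0, 40.0, 156.0), (282, 476.0, 41.0, 157.
[... 330 characters left out ...]
.0, 10.0, 156.0), (292, 476.0, 75.0, 217.0)]
392 [(272, 470.0, 75.0, 221.0), (282, 473.0, 76.0, 222.0), (292, 475.0, 76.0, 221.0)]
blade top 275 [ 0.4687 -0.0599  0.1433] [0.4972 0.0044 0.1614] [ 0.4833 -0.0279  0.1472] ((482.6913757324219, -27.619125366210938), (23.251436233520508, 66.3836898803711), 5.337697982788086)
grip front 8 [0.4733 0.0292 0.155 ] [0.4891 0.0292 0.1611] [0.481  0.0292 0.1573] ((481.2283630371094, 29.182859420776367), (15.80916976928711, 0.017206622287631035), 0.1051827222108841)
cheeks 59 [ 0.4712 -0.1511  0.087 ] [ 0.5191 -0.1284  0.0998] [ 0.5114 -0.1391  0.0952] ((495.7299499511719, -140.10643005371094), (47.864437103271484, 19.399394989013672), 5.908374786376953)
```

View pics/w4.png

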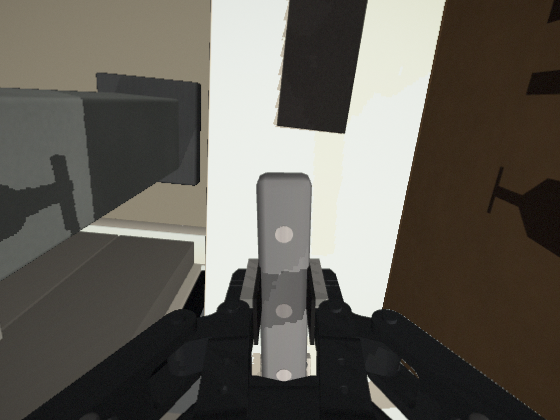

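The wrist view shows the bar straight in the jaws with its grip end at (283,180). Its top is at 157 mm along its whole length, so it is level. In the top view the blade axis runs into the middle of the bracket within about 1 mm once settled. Now lower to the slot height.

Emit:
play_rows --motion '[{"tx": 0, "ty": 0, "tz": 10, "wx": 0, "wy": 0, "wz": 0, "jaw": 15}, {"tx": 0, "ty": 0, "tz": 25, "wx": 0, "wy": 0, "wz": 0, "jaw": 15}, {"tx": 0, "ty": 0, "tz": 42, "wx": 0, "wy": 0, "wz": 0, "jaw": 15}, {"tx": 0, "ty": 0, "tz": 55, "wx": 0, "wy": 0, "wz": 0, "jaw": 15}, {"tx": 0, "ty": 0, "tz": 62.5, "wx": 0, "wy": 0, "wz": 0, "jaw": 15}, {"tx": 0, "ty": 0, "tz": 62.5, "wx": 0, "wy": 0, "wz": 0, "jaw": 15}, {"tx": 0, "ty": 0, "tz": 62.5, "wx": 0, "wy": 0, "wz": 0, "jaw": 15}, {"tx": 0, "ty": 0, "tz": 62.5, "wx": 0, "wy": 0, "wz": 0, "jaw": 15}, {"tx": 0, "ty": 0, "tz": 62.5, "wx": 0, "wy": 0, "wz": 0, "jaw": 15}, {"tx": 0, "ty": 0, "tz": 62.5, "wx": 0, "wy": 0, "wz": 0, "jaw": 15}]'

```text
clock: 7.62
position: [0.4756, 0.0655, 0.0434]
eef_rot: [2.105, 2.33, 0.002]
contact_force: [0.7, 0.8, -0.8]
grip_width: 0.0214
grasp_force: 98.3
```

```bash
python3 - <<'E'
from rig import r
from h import *
st=r.read_state();s=r.snapshot("wrist");t=r.snapshot("top")
print(st["position"],delta(st,[.4747,.0654,.0425],barR(-84.2)))
P=cloud(s,st)
for v in (220,270,330,365): print(v,[(u,*(P[v,u]*1000).round(1).tolist()) for u in (272,282,292)])
Pt=cloud(t)
for z0,z1,y0,y1,n in((.06,.1,-.09,-.01,"blade top"),(.085,.105,-.16,-.12,"cheeks")):
    k=(Pt[...,2]>z0)&(Pt[...,2]<z1)&(Pt[...,1]>y0)&(Pt[...,1]<y1)&(Pt[...,0]>.43)&(Pt[...,0]<.54);q=Pt[k]
    print(n,len(q),q.min(0).round(4),q.max(0).round(4),np.median(q,0).round(4),cv2.minAreaRect(np.float32(q[:,:2]*1000)))
E
```

```text
[0.4755937  0.06550986 0.04341156] (array([-0. , -0.9,  0.9]), array([ 0.11,  0.02, -0.  ]))
220 [(272, 467.4, 100.3, 97.8), (282, 471.7, 100.2, 96.5), (292, 476.0, 100.7, 96.6)]
270 [(272, 469.5, 75.4, 96.8), (282, 474.1, 75.9, 96.8), (292, 478.7, 76.4, 96.9)]
330 [(272, 472.5, 42.4, 97.3), (282, 477.4, 42.9, 97.2), (292, 482.3, 42.8, 96.6)]
365 [(272, 474.4, 20.1, 96.9), (282, 479.6, 20.4, 96.6), (292, 484.7, 20.9, 96.7)]
blade top 219 [ 0.4731 -0.0684  0.0816] [ 0.498  -0.0119  0.09  ] [ 0.4856 -0.041   0.0862] ((486.2501525878906, -40.05986785888672), (22.223745346069336, 58.301856994628906), 5.3353590965271)
cheeks 59 [ 0.4711 -0.151   0.0861] [ 0.5199 -0.1283  0.1001] [ 0.5115 -0.1388  0.0958] ((495.5284118652344, -139.96682739257812), (47.560550689697266, 19.29515838623047), 6.150783061981201)
```

Blade end, height (underside about 80.8 mm) and lateral alignment (within 1 mm) all check. Now insert.

Emit:
play_rows --motion '[{"tx": -5, "ty": 0, "tz": 0, "wx": 0, "wy": 0, "wz": 0, "jaw": 15}, {"tx": -15, "ty": 0, "tz": 0, "wx": 0, "wy": 0, "wz": 0, "jaw": 15}, {"tx": -27, "ty": 0, "tz": 0, "wx": 0, "wy": 0, "wz": 0, "jaw": 15}, {"tx": -39, "ty": 0, "tz": 0, "wx": 0, "wy": 0, "wz": 0, "jaw": 15}, {"tx": -50, "ty": 0, "tz": 0, "wx": 0, "wy": 0, "wz": 0, "jaw": 15}, {"tx": -59, "ty": 0, "tz": 0, "wx": 0, "wy": 0, "wz": 0, "jaw": 15}, {"tx": -67, "ty": 0, "tz": 0, "wx": 0, "wy": 0, "wz": 0, "jaw": 15}, {"tx": -74, "ty": 0, "tz": 0, "wx": 0, "wy": 0, "wz": 0, "jaw": 15}, {"tx": -79, "ty": 0, "tz": 0, "wx": 0, "wy": 0, "wz": 0, "jaw": 15}, {"tx": -82, "ty": 0, "tz": 0, "wx": 0, "wy": 0, "wz": 0, "jaw": 15}, {"tx": -82, "ty": 0, "tz": 0, "wx": 0, "wy": 0, "wz": 0, "jaw": 15}]'

```text
clock: 8.63
position: [0.4831, -0.0166, 0.0424]
eef_rot: [2.107, 2.33, 0.0]
contact_force: [-0.0, 0.7, -1.6]
grip_width: 0.0214
grasp_force: 98.3
```

Emit:
play_rows --motion '[{"tx": -3, "ty": 0, "tz": 0, "wx": 0, "wy": 0, "wz": 0, "jaw": 15}, {"tx": -7, "ty": 0, "tz": 0, "wx": 0, "wy": 0, "wz": 0, "jaw": 15}, {"tx": -11, "ty": 0, "tz": 0, "wx": 0, "wy": 0, "wz": 0, "jaw": 15}, {"tx": -15, "ty": 0, "tz": 0, "wx": 0, "wy": 0, "wz": 0, "jaw": 15}, {"tx": -19, "ty": 0, "tz": 0, "wx": 0, "wy": 0, "wz": 0, "jaw": 15}, {"tx": -22, "ty": 0, "tz": 0, "wx": 0, "wy": 0, "wz": 0, "jaw": 15}, {"tx": -25, "ty": 0, "tz": 0, "wx": 0, "wy": 0, "wz": 0, "jaw": 15}, {"tx": -26, "ty": 0, "tz": 0, "wx": 0, "wy": 0, "wz": 0, "jaw": 15}, {"tx": -26, "ty": 0, "tz": 0, "wx": 0, "wy": 0, "wz": 0, "jaw": 15}, {"tx": -26, "ty": 0, "tz": 0, "wx": 0, "wy": 0, "wz": 0, "jaw": 15}, {"tx": -26, "ty": 0, "tz": 0, "wx": 0, "wy": 0, "wz": 0, "jaw": 15}, {"tx": -26, "ty": 0, "tz": 0, "wx": 0, "wy": 0, "wz": 0, "jaw": 15}]'

```text
clock: 9.63
position: [0.4856, -0.0418, 0.0424]
eef_rot: [-2.106, -2.331, 0.0]
contact_force: [-0.3, -0.2, -1.5]
grip_width: 0.0216
grasp_force: 98.3
```

```bash
python3 - <<'E'
from rig import r
from h import *
st=r.read_state();t=r.snapshot("top");s=r.snapshot("side");Pt=cloud(t)
u=np.array([np.cos(np.radians(-84.2)),np.sin(np.radians(-84.2)),0]);F=np.array([.4955,-.1396,.078])
print(st["position"],st["contact_force"],"TCP heater x",(st["position"]-F)@u-.074)
k=(Pt[...,1]<-.16)&(Pt[...,2]>.085)&(Pt[...,2]<.12);print("block z",np.median(Pt[k][:,2]))
a=cv2.resize(t["pixels"][205:280,300:420],None,fx=5,fy=5,interpolation=2);b=cv2.resize(s["pixels"][150:225,270:340],None,fx=3,fy=5,interpolation=2)
cv2.imwrite("pics/t5.png",np.vstack([a,])) ;print(a.shape)
E
```

```text
[ 0.48559104 -0.04178853  0.0423868 ] [-0.31270881 -0.22683391 -1.50733572] TCP heater x -0.17231210966782096
block z 0.09641118079105804
(375, 600, 3)
```

View pics/t5.png

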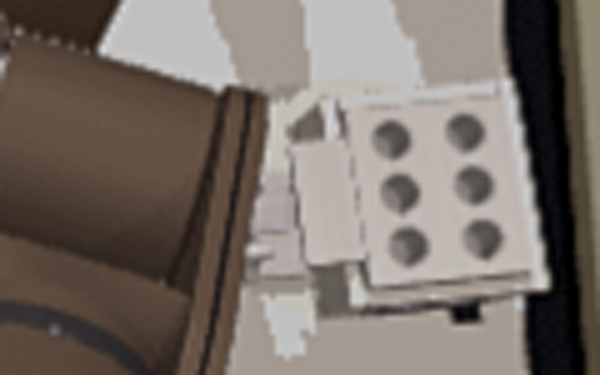

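The picture shows the blade running past the cheeks and under the lip at (300,200), with no contact force yet. The tip is at heater x≈-36 mm. Next I compute the levering arc about the rod.

```bash
python3 - <<'E'
import numpy as np
C=np.array([-74,72.]);cur=np.array([-172.3,42.4])
prev=None
for i,th in enumerate(range(0,29,2)):
    t=np.radians(th);b=np.array([np.cos(t),np.sin(t)]);n=np.array([-np.sin(t),np.cos(t)]);L=38+min(th,24)/12
    d=C-32*n+(L-136)*b-cur
    print(th,"tx",-d[0].round(1),"tz",-d[1].round(1),"wy",-th,"tip",(C+11*n+L*b).round(1)-[0,87])
E
```

```text
0 tx -0.3 tz 2.4 wy 0 tip [-36.  -4.]
2 tx -1.6 tz 5.8 wy -2 tip [-36.2  -2.7]
4 tx -3.1 tz 9.1 wy -4 tip [-36.5  -1.4]
6 tx -4.7 tz 12.4 wy -6 tip [-36.9   0. ]
8 tx -6.4 tz 15.6 wy -8 tip [-37.2   1.3]
10 tx -8.2 tz 18.8 wy -10 tip [-37.7   2.6]
12 tx -10.1 tz 21.9 wy -12 tip [-38.1   3.9]
14 tx -12.1 tz 24.9 wy -14 tip [-38.7   5.1]
16 tx -14.2 tz 27.8 wy -16 tip [-39.2   6.4]
18 tx -16.4 tz 30.7 wy -18 tip [-39.8   7.7]
20 tx -18.7 tz 33.4 wy -20 tip [-40.5   8.9]
22 tx -21.1 tz 36.1 wy -22 tip [-41.2  10.1]
24 tx -23.6 tz 38.7 wy -24 tip [-41.9  11.3]
26 tx -26.0 tz 41.2 wy -26 tip [-42.9  12.4]
28 tx -28.6 tz 43.7 wy -28 tip [-43.8  13.5]
```

Emit:
play_rows --motion '[{"tx": -0.3, "ty": 0, "tz": 2, "wx": 0, "wy": 0, "wz": 0, "jaw": 15}, {"tx": -1, "ty": 0, "tz": 4.1, "wx": 0, "wy": -1, "wz": 0, "jaw": 15}, {"tx": -1.6, "ty": 0, "tz": 5.8, "wx": 0, "wy": -2, "wz": 0, "jaw": 15}, {"tx": -2.3, "ty": 0, "tz": 7.4, "wx": 0, "wy": -3, "wz": 0, "jaw": 15}, {"tx": -3.1, "ty": 0, "tz": 9.1, "wx": 0, "wy": -4, "wz": 0, "jaw": 15}, {"tx": -3.9, "ty": 0, "tz": 10.7, "wx": 0, "wy": -5, "wz": 0, "jaw": 15}, {"tx": -4.7, "ty": 0, "tz": 12.4, "wx": 0, "wy": -6, "wz": 0, "jaw": 15}, {"tx": -5.5, "ty": 0, "tz": 14, "wx": 0, "wy": -7, "wz": 0, "jaw": 15}, {"tx": -6.4, "ty": 0, "tz": 15.6, "wx": 0, "wy": -8, "wz": 0, "jaw": 15}, {"tx": -6.4, "ty": 0, "tz": 15.6, "wx": 0, "wy": -8, "wz": 0, "jaw": 15}, {"tx": -6.4, "ty": 0, "tz": 15.6, "wx": 0, "wy": -8, "wz": 0, "jaw": 15}]' --force 110

```text
clock: 10.65
position: [0.4864, -0.0482, 0.0272]
eef_rot: [2.035, 2.251, -0.142]
contact_force: [-1.2, -0.1, 3.1]
grip_width: 0.0209
grasp_force: 112.4
```

```bash
cat > lev.py <<'E'
from rig import r
from h import *
st=r.read_state();t=r.snapshot("top");Pt=cloud(t);print("F",st["contact_force"].round(1),"M",np.round(st["ft_torque"],2),st["grip_width"])
k=(Pt[...,1]<-.19)&(Pt[...,2]>.088)&(Pt[...,2]<.13)&(Pt[...,0]>.46)&(Pt[...,0]<.56);print("block z",np.percentile(Pt[k][:,2],[25,50,75]).round(4),k.sum())
th0=8
C=np.array([-74,72.])
f=lambda th:(lambda t:C-32*np.array([-np.sin(t),np.cos(t)])+(38+min(th,24)/12-136)*np.array([np.cos(t),np.sin(t)]))(np.radians(th))
Rt=R.from_matrix(barR(-84.2,th0));u=barR(-84.2)[:,0]*-1
for th in range(10,29,2):
    d=(f(th)-f(th0));dw=u*d[0]+np.array([0,0,d[1]]);print(th,Rt.inv().apply(dw).round(1),-(th-th0))
E
python3 lev.py
```

```text
F [-1.2 -0.1  3.1] M [ 0.21  0.28 -0.04] 0.020864756205448257
block z [0.0939 0.0953 0.0966] 1011
10 [-1.3  0.   3.4] -2
12 [-2.8  0.   6.7] -4
14 [-4.4  0.   9.9] -6
16 [-6.1  0.  13.1] -8
18 [-7.9  0.  16.3] -10
20 [-9.8  0.  19.3] -12
22 [-11.8   0.   22.3] -14
24 [-13.9   0.   25.2] -16
26 [-15.9   0.   28.1] -18
28 [-18.1   0.   30.9] -20
```

Emit:
play_rows --motion '[{"tx": -0.6, "ty": 0, "tz": 1.7, "wx": 0, "wy": -1, "wz": 0, "jaw": 15}, {"tx": -1.3, "ty": 0, "tz": 3.4, "wx": 0, "wy": -2, "wz": 0, "jaw": 15}, {"tx": -2, "ty": 0, "tz": 5, "wx": 0, "wy": -3, "wz": 0, "jaw": 15}, {"tx": -2.8, "ty": 0, "tz": 6.7, "wx": 0, "wy": -4, "wz": 0, "jaw": 15}, {"tx": -3.6, "ty": 0, "tz": 8.3, "wx": 0, "wy": -5, "wz": 0, "jaw": 15}, {"tx": -4.4, "ty": 0, "tz": 9.9, "wx": 0, "wy": -6, "wz": 0, "jaw": 15}, {"tx": -5.2, "ty": 0, "tz": 11.5, "wx": 0, "wy": -7, "wz": 0, "jaw": 15}, {"tx": -6.1, "ty": 0, "tz": 13.1, "wx": 0, "wy": -8, "wz": 0, "jaw": 15}, {"tx": -7, "ty": 0, "tz": 14.7, "wx": 0, "wy": -9, "wz": 0, "jaw": 15}, {"tx": -7.9, "ty": 0, "tz": 16.3, "wx": 0, "wy": -10, "wz": 0, "jaw": 15}, {"tx": -7.9, "ty": 0, "tz": 16.3, "wx": 0, "wy": -10, "wz": 0, "jaw": 15}]'

```text
clock: 11.62
position: [0.4879, -0.0582, 0.0126]
eef_rot: [1.94, 2.144, -0.307]
contact_force: [-3.7, 1.6, 5.7]
grip_width: 0.0208
grasp_force: 113.1
```

```bash
sed -i 's/^th0=8/th0=18/;s/range(10,29/range(18,33/' lev.py; python3 lev.py
```

```text
F [-3.7  1.6  5.7] M [ 0.45  0.48 -0.47] 0.020820208571294716
block z [0.099  0.1006 0.1019] 1053
18 [0. 0. 0.] 0
20 [-1.3  0.   3.3] -2
22 [-2.8  0.   6.6] -4
24 [-4.4  0.   9.9] -6
26 [-5.9  0.  13. ] -8
28 [-7.5  0.  16.2] -10
30 [-9.3  0.  19.3] -12
32 [-11.1   0.   22.3] -14
```

Block is up about 5 mm and following. Continue to about 29°.

Emit:
play_rows --motion '[{"tx": -0.6, "ty": 0, "tz": 1.6, "wx": 0, "wy": -1, "wz": 0, "jaw": 15}, {"tx": -1.3, "ty": 0, "tz": 3.3, "wx": 0, "wy": -2, "wz": 0, "jaw": 15}, {"tx": -2, "ty": 0, "tz": 5, "wx": 0, "wy": -3, "wz": 0, "jaw": 15}, {"tx": -2.8, "ty": 0, "tz": 6.6, "wx": 0, "wy": -4, "wz": 0, "jaw": 15}, {"tx": -3.6, "ty": 0, "tz": 8.3, "wx": 0, "wy": -5, "wz": 0, "jaw": 15}, {"tx": -4.4, "ty": 0, "tz": 9.9, "wx": 0, "wy": -6, "wz": 0, "jaw": 15}, {"tx": -5.2, "ty": 0, "tz": 11.5, "wx": 0, "wy": -7, "wz": 0, "jaw": 15}, {"tx": -5.9, "ty": 0, "tz": 13, "wx": 0, "wy": -8, "wz": 0, "jaw": 15}, {"tx": -6.7, "ty": 0, "tz": 14.6, "wx": 0, "wy": -9, "wz": 0, "jaw": 15}, {"tx": -7.5, "ty": 0, "tz": 16.2, "wx": 0, "wy": -10, "wz": 0, "jaw": 15}, {"tx": -8.4, "ty": 0, "tz": 17.8, "wx": 0, "wy": -11, "wz": 0, "jaw": 15}, {"tx": -8.4, "ty": 0, "tz": 17.8, "wx": 0, "wy": -11, "wz": 0, "jaw": 15}]'

```text
clock: 12.67
position: [0.4893, -0.0719, -0.0017]
eef_rot: [1.829, 2.02, -0.473]
contact_force: [-3.2, 0.3, 6.0]
grip_width: 0.0215
grasp_force: 113.0
```

```bash
sed -i 's/^th0=18/th0=29/;s/range(18,33/range(29,36/' lev.py; python3 lev.py; python3 - <<'E'
from rig import r
from h import *
st=r.read_state();print(st["position"],delta(st,st["position"],barR(-84.2,29)))
E
```

```text
F [-3.2  0.3  6. ] M [ 0.27  0.27 -0.47] 0.02154341969283151
block z [0.105  0.1065 0.1079] 1079
29 [0. 0. 0.] 0
31 [-1.2  0.   3.3] -2
33 [-2.5  0.   6.6] -4
35 [-3.9  0.   9.9] -6
[ 0.48930121 -0.07178626 -0.00167842] (array([0., 0., 0.]), array([ 0.03,  0.05, -0.13]))
```

The block top is up about 11 mm (0.0953 → 0.1065). Now ease the bar back along the arc.

```bash
sed -i 's/^th0=29/th0=29/;s/range(29,36,2)/range(26,-1,-3)/' lev.py; sed -i 's/d=(f(th)-f(th0))/d=(f(th)-f(th0)+[0,(29-th)*.1])/' lev.py; python3 lev.py
```

```text
F [-2.1 -0.3  6.8] M [ 0.33  0.29 -0.46] 0.021321578519311706
block z [0.105  0.1066 0.1078] 1084
26 [ 1.4 -0.  -5.3] 3
23 [  2.6   0.  -10.7] 6
20 [  3.7  -0.  -16.3] 9
17 [  4.5   0.  -21.8] 12
14 [  5.1   0.  -27.5] 15
11 [  5.3  -0.  -33.1] 18
8 [  5.3  -0.  -38.8] 21
5 [  5.    0.  -44.6] 24
2 [  4.4  -0.  -50.3] 27
```

Emit:
play_rows --motion '[{"tx": 1.4, "ty": 0, "tz": -5.3, "wx": 0, "wy": 3, "wz": 0, "jaw": 15}, {"tx": 2.6, "ty": 0, "tz": -10.7, "wx": 0, "wy": 6, "wz": 0, "jaw": 15}, {"tx": 3.7, "ty": 0, "tz": -16.3, "wx": 0, "wy": 9, "wz": 0, "jaw": 15}, {"tx": 4.5, "ty": 0, "tz": -21.8, "wx": 0, "wy": 12, "wz": 0, "jaw": 15}, {"tx": 5.1, "ty": 0, "tz": -27.5, "wx": 0, "wy": 15, "wz": 0, "jaw": 15}, {"tx": 5.3, "ty": 0, "tz": -33.1, "wx": 0, "wy": 18, "wz": 0, "jaw": 15}, {"tx": 5.3, "ty": 0, "tz": -38.8, "wx": 0, "wy": 21, "wz": 0, "jaw": 15}, {"tx": 5.3, "ty": 0, "tz": -38.8, "wx": 0, "wy": 21, "wz": 0, "jaw": 15}, {"tx": 5.3, "ty": 0, "tz": -38.8, "wx": 0, "wy": 21, "wz": 0, "jaw": 15}]'

```text
clock: 13.52
position: [0.4864, -0.0491, 0.0287]
eef_rot: [2.035, 2.249, -0.143]
contact_force: [-0.4, 0.3, -1.3]
grip_width: 0.0211
grasp_force: 111.9
```

```bash
python3 - <<'E'
from rig import r
from h import *
st=r.read_state();t=r.snapshot("top");Pt=cloud(t);print(st["position"],st["contact_force"].round(1))
k=(Pt[...,1]<-.19)&(Pt[...,2]>.088)&(Pt[...,2]<.13)&(Pt[...,0]>.46)&(Pt[...,0]<.56);print("block z",np.percentile(Pt[k][:,2],[25,50,75]).round(4))
s=r.snapshot("wrist");P=cloud(s,st)
R0=R.from_rotvec(st["eef_rot"])
for v in (190,220,250,280,310,340,365): print(v,[(u,*(R0.inv().apply(P[v,u]-st["position"])*1000).round(1).tolist()) for u in (276,290)])
print("straight back 45, up 50:",delta(st,[.4747,.0654,.12],barR(-84.2)))
b=barR(-84.2,8)[:,0];print(R0.inv().apply(b*.05))
E
```

```text
[ 0.48636343 -0.04909219  0.02868167] [-0.4  0.3 -1.3]
block z [0.1052 0.1067 0.1079]
190 [(276, 48.7, -2.8, -53.7), (290, 48.5, 3.1, -53.1)]
220 [(276, 35.2, -2.9, -53.5), (290, 35.0, 3.2, -53.2)]
250 [(276, 20.8, -3.0, -53.5), (290, 21.0, 3.3, -53.9)]
280 [(276, 5.4, -3.1, -53.6), (290, 5.2, 3.4, -53.3)]
310 [(276, -11.3, -3.3, -53.4), (290, -11.6, 3.5, -53.0)]
340 [(276, -28.9, -3.5, -53.6), (290, -28.5, 3.5, -54.1)]
365 [(276, -45.2, -3.6, -53.3), (290, -44.8, 3.6, -53.7)]
straight back 45, up 50: (array([ 101.1,   -0.2, -106.6]), array([ 0.03,  8.09, -0.09]))
[ 4.99998811e-02 -7.61192560e-05 -7.80807440e-05]
```

The block stays up, the bar is free, and it is still straight in the grip. Draw it out along its own axis.

Emit:
play_rows --motion '[{"tx": 3, "ty": 0, "tz": -1, "wx": 0, "wy": 0, "wz": 0, "jaw": 15}, {"tx": 9, "ty": 0, "tz": -1.5, "wx": 0, "wy": 0, "wz": 0, "jaw": 15}, {"tx": 18, "ty": 0, "tz": -1.5, "wx": 0, "wy": 0, "wz": 0, "jaw": 15}, {"tx": 30, "ty": 0, "tz": -1.5, "wx": 0, "wy": 0, "wz": 0, "jaw": 15}, {"tx": 44, "ty": 0, "tz": -1.5, "wx": 0, "wy": 0, "wz": 0, "jaw": 15}, {"tx": 58, "ty": 0, "tz": -1.5, "wx": 0, "wy": 0, "wz": 0, "jaw": 15}, {"tx": 72, "ty": 0, "tz": -1.5, "wx": 0, "wy": 0, "wz": 0, "jaw": 15}, {"tx": 86, "ty": 0, "tz": -1.5, "wx": 0, "wy": 0, "wz": 0, "jaw": 15}, {"tx": 97, "ty": 0, "tz": -1.5, "wx": 0, "wy": 0, "wz": 0, "jaw": 15}, {"tx": 103, "ty": 0, "tz": -1.5, "wx": 0, "wy": 0, "wz": 0, "jaw": 15}, {"tx": 105, "ty": 0, "tz": -1.5, "wx": 0, "wy": 0, "wz": 0, "jaw": 15}]'

```text
clock: 14.53
position: [0.4754, 0.0565, 0.0153]
eef_rot: [2.033, 2.254, -0.143]
contact_force: [0.3, 0.7, -2.1]
grip_width: 0.021
grasp_force: 111.9
```

```bash
python3 - <<'E'
from rig import r
from h import *
st=r.read_state();print(st["position"],st["contact_force"].round(1))
# bar origin is 41 mm ahead of TCP, mat centre (.4921,.2359), yaw -90.7
a=np.radians(-90.7);p=np.array([.4925,.2359])-.041*np.array([np.cos(a),np.sin(a)])
for f,z,w in((0,.12,1),(1,.06,0)):
    print(delta(st,[st["position"][0],st["position"][1],.1],barR(-84.2)) if f==0 else delta(st,[*p,.06],barR(-90.7)))
E
```

```text
[0.47535264 0.05649099 0.01533403] [ 0.3  0.7 -2.1]
(array([-11.8,  -0. , -83.8]), array([-0.03,  8.  ,  0.11]))
(array([209.1,  40.2, -74.5]), array([0.43, 7.99, 6.6 ]))
```

Emit:
play_rows --motion '[{"tx": -4, "ty": 0, "tz": -25, "wx": 0, "wy": 3, "wz": 0, "jaw": 15}, {"tx": -5, "ty": 0, "tz": -50, "wx": 0, "wy": 6, "wz": 0, "jaw": 15}, {"tx": 10, "ty": 4, "tz": -65, "wx": 0.1, "wy": 8, "wz": 0.7, "jaw": 15}, {"tx": 35, "ty": 9, "tz": -70, "wx": 0.1, "wy": 8, "wz": 1.5, "jaw": 15}, {"tx": 62, "ty": 14, "tz": -74, "wx": 0.1, "wy": 8, "wz": 2.4, "jaw": 15}, {"tx": 92, "ty": 19, "tz": -76, "wx": 0.2, "wy": 8, "wz": 3.2, "jaw": 15}, {"tx": 122, "ty": 25, "tz": -76, "wx": 0.3, "wy": 8, "wz": 4.2, "jaw": 15}, {"tx": 152, "ty": 30, "tz": -75, "wx": 0.3, "wy": 8, "wz": 5, "jaw": 15}, {"tx": 180, "ty": 35, "tz": -74.5, "wx": 0.4, "wy": 8, "wz": 5.8, "jaw": 15}, {"tx": 200, "ty": 39, "tz": -74.5, "wx": 0.4, "wy": 8, "wz": 6.4, "jaw": 15}, {"tx": 209.1, "ty": 40.2, "tz": -74.5, "wx": 0.43, "wy": 7.99, "wz": 6.6, "jaw": 15}, {"tx": 209.1, "ty": 40.2, "tz": -74.5, "wx": 0.43, "wy": 7.99, "wz": 6.6, "jaw": 15}]'

```text
clock: 15.53
position: [0.4936, 0.2767, 0.06]
eef_rot: [2.234, 2.208, -0.0]
contact_force: [0.5, -0.9, -2.0]
grip_width: 0.0212
grasp_force: 111.9
```

```bash
python3 - <<'E'
from rig import r
from h import *
st=r.read_state();print(st["position"],st["contact_force"].round(1))
a=np.radians(-90.7);p=np.array([.4925,.2359])-.041*np.array([np.cos(a),np.sin(a)])
print(p,delta(st,[*p,-.033],barR(-90.7)))
s=r.snapshot("wrist");P=cloud(s,st)
q=P[150:330,276:290].reshape(-1,3);q=q[(q[:,2]>.09)&(q[:,2]<.14)];print(len(q),np.median(q,0),np.polyfit(q[:,1],q[:,2],1))
E
```

```text
[0.4936449  0.27670122 0.05997244] [ 0.5 -0.9 -2. ]
[0.4930009  0.27689694] (array([ 0.2, -0.7, 93. ]), array([0.01, 0.02, 0.02]))
2201 [0.4937958  0.29704668 0.11347338] [-0.01980977  0.11906455]
```

Emit:
play_rows --motion '[{"tx": 0, "ty": 0, "tz": 20, "wx": 0, "wy": 0, "wz": 0, "jaw": 15}, {"tx": 0, "ty": 0, "tz": 42, "wx": 0, "wy": 0, "wz": 0, "jaw": 15}, {"tx": 0, "ty": 0, "tz": 62, "wx": 0, "wy": 0, "wz": 0, "jaw": 15}, {"tx": 0, "ty": 0, "tz": 77, "wx": 0, "wy": 0, "wz": 0, "jaw": 15}, {"tx": 0, "ty": 0, "tz": 86, "wx": 0, "wy": 0, "wz": 0, "jaw": 15}, {"tx": 0, "ty": 0, "tz": 91, "wx": 0, "wy": 0, "wz": 0, "jaw": 15}, {"tx": 0, "ty": 0, "tz": 93.5, "wx": 0, "wy": 0, "wz": 0, "jaw": 15}, {"tx": 0, "ty": 0, "tz": 94.5, "wx": 0, "wy": 0, "wz": 0, "jaw": 15}, {"tx": 0, "ty": 0, "tz": 94.5, "wx": 0, "wy": 0, "wz": 0, "jaw": 15}, {"tx": 0, "ty": 0, "tz": 94.5, "wx": 0, "wy": 0, "wz": 0, "jaw": 15}]'

```text
clock: 16.42
position: [0.4948, 0.2758, -0.0331]
eef_rot: [2.236, 2.205, 0.003]
contact_force: [0.1, -0.4, -1.9]
grip_width: 0.021
grasp_force: 112.0
```

Emit:
play_rows --motion '[{"tx": 0, "ty": 0, "tz": 0.5, "wx": 0, "wy": 0, "wz": 0, "jaw": 15}, {"tx": 0, "ty": 0, "tz": 1, "wx": 0, "wy": 0, "wz": 0, "jaw": 15}, {"tx": 0, "ty": 0, "tz": 1, "wx": 0, "wy": 0, "wz": 0, "jaw": 15}, {"tx": 0, "ty": 0, "tz": 1, "wx": 0, "wy": 0, "wz": 0, "jaw": 28}, {"tx": 0, "ty": 0, "tz": 1, "wx": 0, "wy": 0, "wz": 0, "jaw": 40}, {"tx": 0, "ty": 0, "tz": 1, "wx": 0, "wy": 0, "wz": 0, "jaw": 40}, {"tx": 0, "ty": 0, "tz": 1, "wx": 0, "wy": 0, "wz": 0, "jaw": 40}, {"tx": 0, "ty": 0, "tz": -5, "wx": 0, "wy": 0, "wz": 0, "jaw": 40}, {"tx": 0, "ty": 0, "tz": -20, "wx": 0, "wy": 0, "wz": 0, "jaw": 40}, {"tx": 0, "ty": 0, "tz": -50, "wx": 0, "wy": 0, "wz": 0, "jaw": 40}, {"tx": 0, "ty": 0, "tz": -85, "wx": 0, "wy": 0, "wz": 0, "jaw": 40}, {"tx": 0, "ty": 0, "tz": -120, "wx": 0, "wy": 0, "wz": 0, "jaw": 40}]'

```text
clock: 17.42
position: [0.4931, 0.2753, 0.0869]
eef_rot: [-2.237, -2.205, 0.002]
contact_force: [1.0, 0.6, -0.1]
grip_width: 0.0399
grasp_force: 0.0
```

Emit:
play_rows --motion '[{"tx": 0, "ty": 0, "tz": -40, "wx": 0, "wy": 0, "wz": 0, "jaw": 40}, {"tx": 0, "ty": 0, "tz": -60, "wx": 0, "wy": 0, "wz": 0, "jaw": 40}, {"tx": 0, "ty": 0, "tz": -60, "wx": 0, "wy": 0, "wz": 0, "jaw": 40}, {"tx": 0, "ty": 0, "tz": -60, "wx": 0, "wy": 0, "wz": 0, "jaw": 40}]'

```text
clock: 17.75
position: [0.4949, 0.276, 0.1483]
eef_rot: [2.235, 2.204, 0.007]
contact_force: [0.2, -0.6, -1.4]
grip_width: 0.0397
grasp_force: 0.0
```

```bash
python3 - <<'E'
from rig import r
from h import *
st=r.read_state();print(st["position"],st["contact_force"].round(1),st["grip_width"])
s=r.snapshot("wrist");P=cloud(s,st);t=r.snapshot("top");Pt=cloud(t)
m=((P[...,2]>.011)&(P[...,2]<.03)&(P[...,0]<.56)).astype(np.uint8)
n,l,q,_=cv2.connectedComponentsWithStats(m);k=1+q[1:,4].argmax();pp=P[l==k];print("grip",cv2.minAreaRect(np.float32(pp[:,:2]*1000)),np.median(pp[:,2]),"slope",np.polyfit(pp[:,1],pp[:,2],1))
g=cv2.cvtColor(s["pixels"],cv2.COLOR_BGR2GRAY);d=((g<50)&(abs(P[...,2])<.008)&(P[...,0]<.54)&(P[...,1]>.1)).astype(np.uint8)
d[l==k]=1;d=cv2.morphologyEx(d,cv2.MORPH_CLOSE,np.ones((9,9)));n,l,q,_=cv2.connectedComponentsWithStats(d);k=1+q[1:,4].argmax();pp=P[l==k];print("mat",cv2.minAreaRect(np.float32(pp[:,:2]*1000)))
k=(Pt[...,1]<-.19)&(Pt[...,2]>.088)&(Pt[...,2]<.13)&(Pt[...,0]>.46)&(Pt[...,0]<.56);print("block z",np.median(Pt[k][:,2]).round(4))
E
```

```text
[0.49491173 0.27598728 0.14830304] [ 0.2 -0.6 -1.4] 0.03974738160937414
grip ((494.2300720214844, 265.17535400390625), (129.07083129882812, 24.040132522583008), 89.12277221679688) 0.01816072850597794 slope [-0.00198195  0.01852205]
mat ((492.57000732421875, 234.20901489257812), (214.0634765625, 58.40080261230469), 89.11383056640625)
block z 0.1066
```

```bash
python3 -c "
from rig import r
print(r.finish_job())"
```

```text
the job is handed in; nothing more can be done
None
```

The bar levered the block up about 11 mm and is back flat on its mat, within about 2 mm of the mat's middle by camera. The arm stayed clear of the block and bottles, and the job was handed in at about 18 s; the interface returned no verdict.

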